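Set the end float of a wheel on the running stand

TASK

A wheel on the motorised running stand needs its end float set. First turn the stand's speed knob fully anticlockwise to its off stop, so that the drive cannot start; then turn the thumbscrew above the wheel clockwise until it seats on the arbor, and back it off a quarter turn. The program finishes while the robot still grips the thumbscrew and holds it at that quarter turn, so that I can nip up the lock nut without it creeping round, and leave the things lying about the bench where they are.

Things in the scene. Friction and masses are not known exactly. Their poses are not given: they have to be found in the camera images.
- running_stand: Grey bench machine, base 160 x 280 mm, fixed. Origin on the bench under it; x to its back, y to its left, z up; yaw within 0.3. At x 0, y +75 mm a brass wheel on an upright arbor, thumbscrew above it in an arm (top 146 mm up, lock nut to 153) from a column behind, none higher than the screw. At x -10, y -95 mm the speed knob on the control pod (top 79 mm up). Axes 170 mm apart.
- end_screw: Steel thumbscrew on the arm: an upright flat blade 30 mm wide (its x), 9 mm thick (its y), 28 mm tall (its z) over a 19 mm round collar. Origin at the blade's centre on the vertical turning axis, 176 mm above the bench when seated; the blade's lower edge is 9 mm above the lock nut. Take it by its two flat faces. It rises 0.24 mm per rad as it is unscrewed.
- screw_turn (a joint): Angle of the thumbscrew, rad: 0 = seated (a firm stop), growing as it is unscrewed, anticlockwise seen from above, up to 12.5. The blade's x axis has the stand's yaw plus this angle. It starts 2.2 to 3.9 from its seat. Friction about 0.06 N m; it stays where it is left.
- speed_knob: Black knob on the control pod: a round skirt 43 mm across and on it an upright bar 38 mm long (its x), 12 mm thick (its y), with a white pointer line at its +x end. Origin on the vertical turning axis, 95 mm above the bench; the bar's top is 13 mm above the origin, the skirt's top 10 mm below it. Take it by the bar's two long faces.
- speed_turn (a joint): Angle of the speed knob, rad: 0 = off, its anticlockwise stop (firm); grows clockwise seen from above, up to 5.24. At 0 the pointer is at seven o'clock seen from the robot, by a bigger dot of the scale: its yaw is the stand's yaw + 2.618 - this angle. It starts 1.2 to 2.8 from off. Friction about 0.035 N m; it stays where it is left.
- dial_gauge: A pocket dial gauge lying on its back, 70 x 49 x 12 mm, left of the stand; a bystander. Origin under its centre.
- thread_spool: A small wooden thread spool standing upright, 28 mm across, 30 mm tall, left of the stand; a bystander. Origin under its centre.
- spanner: A steel spanner 130 mm long lying right of the stand, for the lock nut, not needed by the robot; a bystander. Origin on its underside.
- round_tin: A flat round metal tin, 35 mm across and 12 mm high, right of the stand; a bystander. Origin under its centre.

How it is judged:
By the outcome, as a careful person would: the job done as asked, in the order asked, and still so for the second after the job is handed in, while the arm keeps its last pose, push and grip.
It also fails if it takes over 54 s, if anything falls off the work surface, if the arm or the gripper's body presses on something with over 40 N, if the wrist force passes 120 N, or if a joint passes its speed limit or range.

ROBOT

A 6-joint arm with a two-finger parallel gripper is mounted at the origin on a cart in front of the work surface, level with it; the furniture and walls round the work are solid. World frame = base frame: x ahead of the robot, y to its left, z up, the work surface at z = 0. Lengths are in m, angles in rad, forces in N, time in s.
With the tool pointing down it reaches from about 0.35 to 0.775 m from the base axis. Payload 7.3 kg.
Tool frame: the origin (TCP) lies midway between the tips of the shut fingers; the grasp point (between the pads) lies robot.grasp_offset behind it (robot.grasp_offset is the distance from the TCP to the grasp point, in m); z points along the fingers, x is the direction in which the jaws open and shut, and the axes are right-handed (so a half turn about z gives the same grasp; the last joint's range is limited). The gripper opens to 92 mm and grips with 3 to 60 N. Pads are 19 mm wide; open, the fingers measure 130 mm over their backs; the gripper's body (75 mm by 190 mm) begins 47 mm behind the grasp point.
Start: joints at [-0.146, 0.342, 1.524, -0, 1.275, -0.146], TCP at [0.525, 0, 0.205] pointing down, gripper open.
Joint ranges: [-2.53, 2.53], [-0.77, 2.02], [0.04, 2.7], [-1, 4.14], [0.28, 2.66], [-3.11, 3.11]. Speed limits (rad/s): [2.57, 2.57, 3.14, 3.14, 3.14, 3.14].

INTERFACE

Orientations are given as [roll, pitch, yaw] about the fixed x, y, z axes, in that order (R = Rz(yaw) Ry(pitch) Rx(roll)).
In Python, from cell import robot gives the robot as it stands. The module is installed in compiled form; this text tells all that it offers.
- The arm moves only by the tool move_arm, never from a script. Its argument "increments" is a list of rows, each a list of 7 numbers: the finger opening in mm, from 0 to 91.8, then the shift along the tool's x, y, z in mm, then the turn, a rotation vector about the tool's x, y, z in rad. A call has 1 to 12 rows; each row shifts and turns the pose as measured when the row begins, along the tool's axes as they then stand; what a row does not reach is not made up. A row lasts 1/8 s, in which the tool goes at most 62.5 mm and 10.7 degrees, less where a joint would pass 70% of its speed; a pose out of reach is approached as far as the arm can. A call is refused whole if a number of a shift passes 62.5 or a number of a turn 0.188, either way. A call with a gripper value outside its range is refused whole. The fingers move at their own pace and stop on an object; "newtons" is the grip in N (left out, the last holds). Time passes only in rows, so rows that do not move let the fingers close. It gives the time, the measured TCP pose, the force and the opening at its end, in the units of the state.
- robot.observe(): the state, without advancing time (a new reading comes with each control period).
- robot.read_camera(name): name is "scene" or "side" or "wrist"; returns a dict with "img" (384x512x3 uint8, red, green, blue), "fx", "fy", "cx", "cy" (pixels), "T" (4x4, takes a point from camera to world coordinates). Camera axes: x right, y down, z forward; pixel columns grow to the right and rows downward; lengths in m; the calibration is good to about 2 mm. A picture is of the moment at which its call begins. There is no depth.
- robot.hand_in(): hands the job in, once; it reports no verdict.
Trained networks look in the newest picture that a camera, given by its name, has taken for a name from the list of things; names that differ only in an ending like _2 or _b are one class to them, and where a whole thing is asked for, a point or a joint stands for the part that bears it (a point fixed in the world has none). Each returns a list of dicts, best first, with "conf" (0 to 1); they miss things now and then, are a little off and sometimes report something else, mostly with a low value. They report only what shows in the picture. A call takes as long as a camera call.
- robot.look_for(thing, camera): "rect" ([left, top, width, height] in pixels, round what is visible of it).
The state is a dict: "time": time; "qpos": joint angles; "qvel": joint speeds; "joint_efforts": joint torques, N m; "tool_pos": TCP position; "tool_rot": TCP orientation; "contact_force": force on the tool from outside, world axes, zero at the start; "torque": the same for the moment, N m; "opening": finger opening in m.
Only numpy, scipy, OpenCV 4.12 (cv2) and the standard library are available. Lean on these libraries where they do the work, as an engineer would, in place of code of your own. Each camera call takes 0.05 s, during which the arm holds its last target.

## Working session

There is one attempt and no reset: what is moved stays moved. The work goes in short steps, Python scripts to look and compute and a tool call to move; the robot and the scene stay as the last step left them, time stands still between calls to the robot, and variables do not carry over. Pictures are saved under pics/ and viewed, and the job is handed in when it is done.

Besides the shell and the picture viewer there is one more tool, called after "Emit:" as name(argument=value, ...) on one line, values as JSON. move_arm: Moves the arm, as the interface text tells. Its arguments: {"type":"object","properties":{"increments":{"type":"array"},"newtons":{"type":"number"}},"required":["increments"]}

```bash
mkdir -p pics; cat > h.py <<'E'
from cell import robot
import cv2, numpy as np
def snap(n,f):
    c=robot.read_camera(n); cv2.imwrite('pics/'+f,cv2.cvtColor(c['img'],cv2.COLOR_RGB2BGR)); return c
def proj(c,P):
    P=np.atleast_2d(P); T=np.linalg.inv(c['T']); q=(T[:3,:3]@P.T).T+T[:3,3]
    return np.c_[c['fx']*q[:,0]/q[:,2]+c['cx'],c['fy']*q[:,1]/q[:,2]+c['cy']]
def back(c,u,v,z):
    d=c['T'][:3,:3]@np.array([(u-c['cx'])/c['fx'],(v-c['cy'])/c['fy'],1]); o=c['T'][:3,3]
    return o+d*(z-o[2])/d[2]
E
python3 - <<'E'
from h import *
print(robot.grasp_offset, robot.observe())
for n in ['scene','side','wrist']:
    c=snap(n,n+'0.png'); print(n,c['fx'],c['T'].round(3).tolist())
    for t in ['running_stand','end_screw','speed_knob']:
        for r in robot.look_for(t,n)[:2]: print(t,r)
E
```

```text
0.0188 {'time': 0.0, 'qpos': array([-1.46023775e-01,  3.42701773e-01,  1.52500411e+00, -1.98005934e-05,
        1.27538772e+00, -1.45995902e-01]), 'qvel': array([-0.00085171,  0.00102815,  0.00133907, -0.00146906,  0.00123488,
       -0.00102262]), 'joint_efforts': array([ 7.61924657e-04, -4.31245601e+01, -2.44219762e+01,  7.17750052e-02,
        5.59406646e-02, -1.04314388e-04]), 'tool_pos': array([5.24567951e-01, 6.68030865e-05, 2.03860361e-01]), 'tool_rot': array([-3.14139303e+00,  1.48774203e-03, -2.19464629e-05]), 'contact_force': array([-0.03833405,  0.82349007, -0.0161141 ]), 'torque': array([ 0.00036636, -0.04480821,  0.01000151]), 'opening': 0.09188298776886808}
scene 376.93411959357815 [[-0.845, -0.308, 0.437, 0.087], [-0.535, 0.516, -0.669, 0.714], [-0.019, -0.799, -0.601, 0.722], [0.0, 0.0, 0.0, 1.0]]
running_stand {'rect': [190.6, 197.9, 106.0, 90.1], 'conf': 0.75}
end_screw {'rect': [219.0, 208.0, 9.2, 11.0], 'conf': 0.47}
speed_knob {'rect': [265.4, 200.2, 11.8, 13.6], 'conf': 0.72}
side 393.3220646993048 [[0.96, -0.112, 0.257, 0.223], [-0.28, -0.442, 0.852, -1.044], [0.018, -0.89, -0.456, 0.692], [0.0, 0.0, 0.0, 1.0]]
running_stand {'rect': [219.6, 164.4, 58.1, 69.6], 'conf': 0.73}
speed_knob {'rect': [234.5, 193.9, 12.9, 11.9], 'conf': 0.42}
speed_knob {'rect': [235.1, 277.0, 43.3, 25.1], 'conf': 0.31}
wrist 333.59008126117425 [[1.0, 0.0, 0.0, 0.524], [0.0, -0.969, -0.249, 0.067], [0.0, 0.249, -0.969, 0.385], [0.0, 0.0, 0.0, 1.0]]
running_stand {'rect': [168.3, 0.7, 178.5, 193.3], 'conf': 0.84}
end_screw {'rect': [198.0, 123.4, 46.0, 45.2], 'conf': 0.38}
speed_knob {'rect': [197.4, 125.4, 44.7, 42.6], 'conf': 0.7}
```

```bash
python3 - <<'E'
import cv2,numpy as np
for n,(x,y,w,h) in {'scene':(160,160,200,150),'side':(170,130,200,150)}.items():
    i=cv2.imread(f'pics/{n}0.png'); cv2.imwrite(f'pics/{n}0c.png',cv2.resize(i[y:y+h,x:x+w],(800,600),interpolation=cv2.INTER_CUBIC))
E
```

```text
(no output)
```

View pics/wrist0.png

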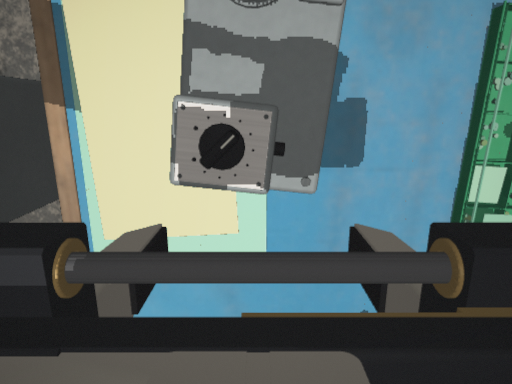

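```bash
ls pics
```

```text
scene0.png
scene0c.png
side0.png
side0c.png
wrist0.png
```

View pics/scene0.png

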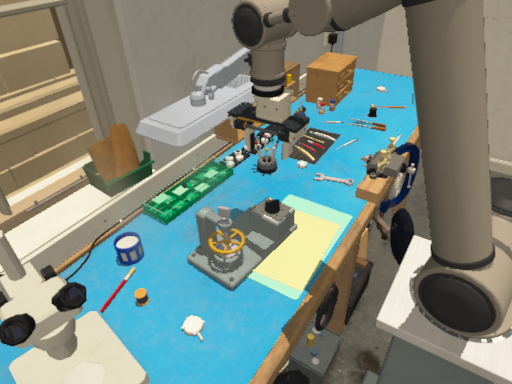

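View pics/side0.png

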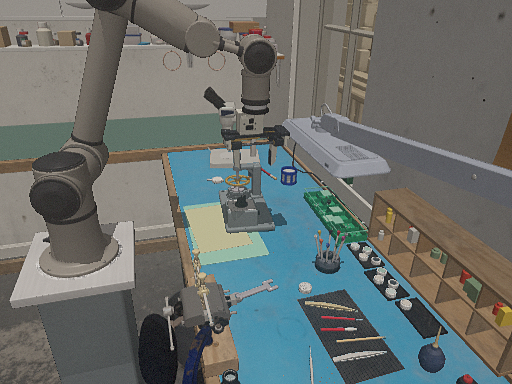

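```bash
python3 - <<'E'
import cv2,numpy as np
i=cv2.imread('pics/wrist0.png'); cv2.imwrite('pics/w0c.png',cv2.resize(i[0:200,150:370],(660,600),interpolation=cv2.INTER_CUBIC))
E
```

```text
(no output)
```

View pics/w0c.png

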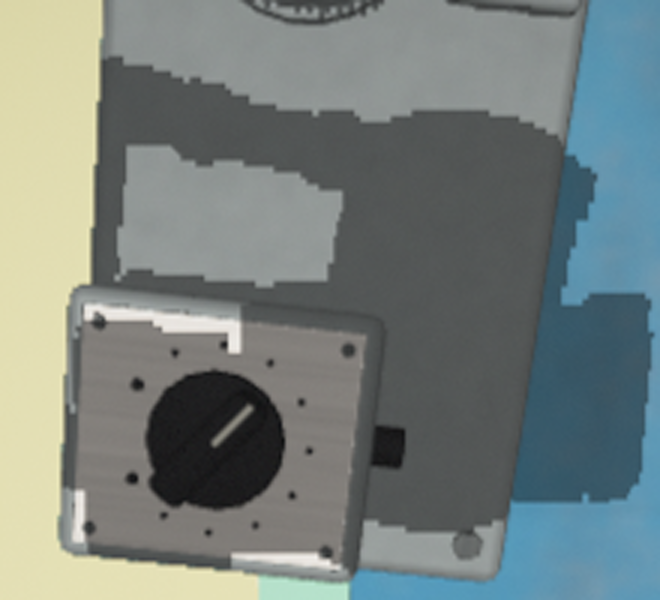

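View pics/scene0c.png

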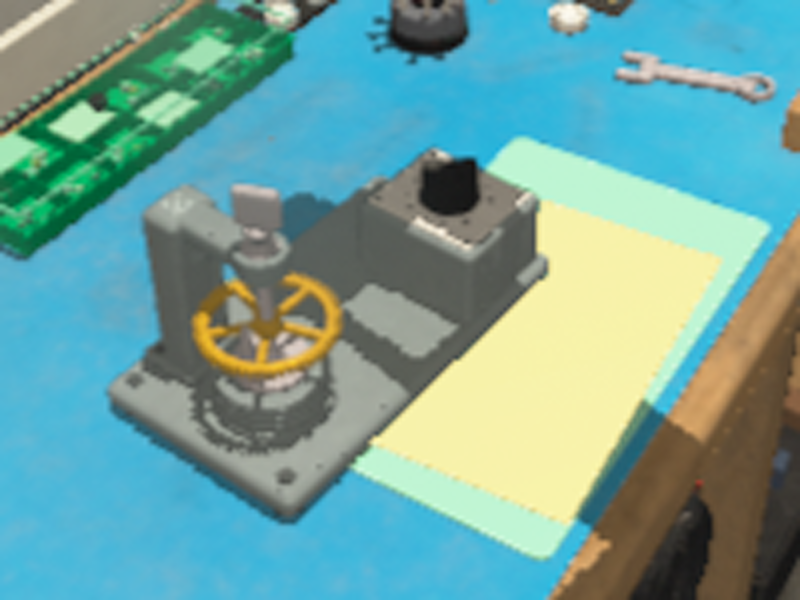

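```bash
python3 - <<'E'
from h import *
c=robot.read_camera('wrist')
f=lambda u,v:(u/3+150-.33,v/3-.33)
k=back(c,*f(215,440),.085); print('skirt',k)
print('ptr',back(c,*f(213,445),.108),back(c,*f(252,405),.108))
a=back(c,*f(137,384),.079);b=back(c,*f(132,478),.079);print(a,b, np.arctan2(*(k-(a+b)/2)[1::-1]))
p=back(c,*f(585,0),.012);q=back(c,*f(505,520),.012);d=p-q;print('edge yaw',np.arctan2(-d[0],d[1]))
E
```

```text
skirt [0.49187092 0.03380642 0.085     ]
ptr [0.49377074 0.03495409 0.108     ] [0.50474028 0.04587169 0.108     ]
[0.46821754 0.04990938 0.079     ] [0.46536693 0.02149331 0.079     ] -0.07541612332276104
edge yaw -0.10572076346133244
```

Emit:
move_arm(increments=[[91.8, 0, -25, -40, 0, 0, 0], [91.8, -10, -40, -40, 0, 0, 0], [91.8, -10, -40, -20, 0, 0, 0], [91.8, 0, -10, 0, 0, 0, 0], [91.8, 0, 0, 0, 0, 0, 0]])

```text
time: 1.27
tool_pos: [0.5046, 0.1172, 0.3066]
tool_rot: [-3.141, 0.001, -0.002]
contact_force: [0.4, -0.1, 0.3]
opening: 0.0919
```

```bash
python3 - <<'E'
from h import *
c=snap('wrist','w1.png'); print(robot.observe()['tool_pos'],robot.observe()['tool_rot'],robot.observe()['qpos'])
for t in ['end_screw','speed_knob']:
    for r in robot.look_for(t,'wrist')[:2]: print(t,r)
print(proj(c,[[.519,.202,.19],[.492,.034,.085]]))
E
```

```text
[0.50463152 0.11685789 0.30656159] [-3.14105342e+00  1.54354352e-03 -2.46117792e-03] [7.90845663e-02 2.71404584e-01 1.34492052e+00 6.63810152e-04
 1.52676205e+00 8.15164438e-02]
end_screw {'rect': [256.4, 77.5, 33.9, 21.2], 'conf': 0.7}
speed_knob {'rect': [231.5, 215.5, 30.9, 33.8], 'conf': 0.81}
[[275.34901293  86.61250679]
 [248.61966604 229.48809657]]
```

View pics/w1.png

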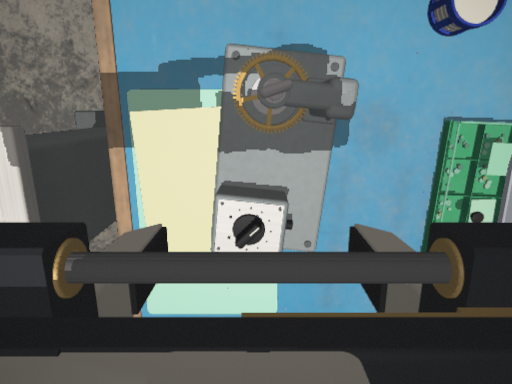

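```bash
python3 - <<'E'
import cv2,numpy as np
i=cv2.imread('pics/w1.png'); a=cv2.resize(i[60:120,240:310],(560,480),interpolation=cv2.INTER_CUBIC);b=cv2.resize(i[190:260,210:300],(617,480),interpolation=cv2.INTER_CUBIC)[:,:240+230]
cv2.imwrite('pics/w1c.png',a); cv2.imwrite('pics/w1d.png',b)
E
```

```text
(no output)
```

View pics/w1c.png

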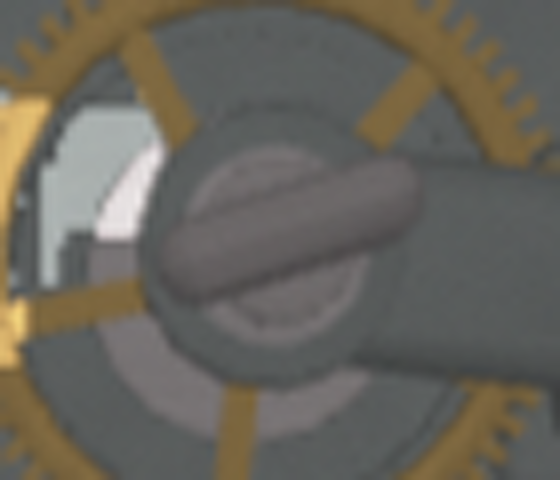

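View pics/w1d.png

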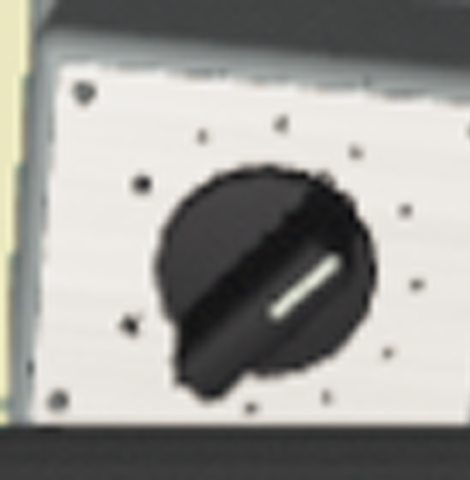

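Emit:
move_arm(increments=[[91.8, -6, 30, 0, 0, 0, 0], [91.8, -6, 40, 10, 0, 0, 0], [91.8, -1, 13, 20, 0, 0, 0], [70, 0, 0, 25, 0, 0, 0.166], [60, 0, 0, 25, 0, 0, 0.166], [60, 0, 0, 20, 0, 0, 0.166], [60, 0, 0, 0, 0, 0, 0.166], [60, 0, 0, 0, 0, 0, 0.166], [60, 0, 0, 0, 0, 0, 0]])

```text
time: 2.55
tool_pos: [0.4882, 0.0202, 0.1962]
tool_rot: [3.13, 0.009, -0.874]
contact_force: [0.0, -0.8, 0.3]
opening: 0.06
```

```bash
cat > tgt.py <<'E'
import sys
from h import *
from scipy.spatial.transform import Rotation as R
def go(x,y,z,yaw):
    o=robot.observe(); M=R.from_euler('xyz',o['tool_rot']); 
    G=R.from_euler('xyz',[np.pi,0,yaw])
    print('pos',o['tool_pos'].round(4),'rot',o['tool_rot'].round(3),'F',o['contact_force'].round(1),'Tq',o['torque'].round(2),'open',round(o['opening'],4),'q',o['qpos'].round(2))
    print('shift mm',(M.inv().apply(np.array([x,y,z])-o['tool_pos'])*1000).round(1),'rot',(M.inv()*G).as_rotvec().round(3))
if __name__=='__main__': go(*map(float,sys.argv[1:]))
E
python3 tgt.py .492 .034 .088 -.83
python3 - <<'E'
from h import *
c=snap('wrist','w2.png'); print(proj(c,[[.492,.034,.085],[.492,.034,.108]]))
E
```

```text
pos [0.4882 0.0202 0.1962] rot [ 3.13   0.009 -0.874] F [ 0.  -0.8  0.3] Tq [-0.01  0.07  0.01] open 0.06 q [-0.11  0.29  1.62 -0.    1.24  0.76]
shift mm [ -7.2 -13.1 108.2] rot [ 0.012  0.009 -0.043]
[[250.17796978 170.23773733]
 [249.31950676 175.59186358]]
```

View pics/w2.png

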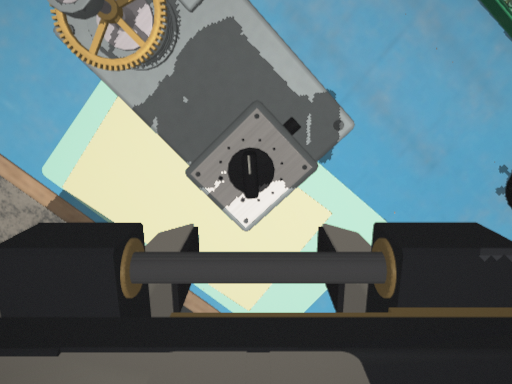

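Emit:
move_arm(increments=[[60, -7, -13, 10, 0.012, 0.009, -0.035], [60, 0, 0, 20, 0, 0, 0], [60, 0, 0, 0, 0, 0, 0], [60, 0, 0, 0, 0, 0, 0]])

```text
time: 3.1
tool_pos: [0.4942, 0.0325, 0.166]
tool_rot: [-3.141, -0.001, -0.826]
contact_force: [0.5, -0.8, 0.6]
opening: 0.0602
```

```bash
python3 tgt.py .492 .034 .088 -.84
```

```text
pos [0.4942 0.0325 0.166 ] rot [-3.141e+00 -1.000e-03 -8.260e-01] F [ 0.5 -0.8  0.6] Tq [-0.05  0.07 -0.  ] open 0.0602 q [-0.09  0.32  1.67  0.    1.15  0.74]
shift mm [-2.7  0.7 78. ] rot [-0.001 -0.001  0.014]
```

Emit:
move_arm(increments=[[60, -2.5, 0.5, 25, 0, 0, 0.012], [60, 0, 0, 25, 0, 0, 0], [60, 0, 0, 12, 0, 0, 0], [60, 0, 0, 4, 0, 0, 0], [60, 0, 0, 0, 0, 0, 0]])

```text
time: 3.72
tool_pos: [0.4956, 0.033, 0.1025]
tool_rot: [-3.135, -0.007, -0.836]
contact_force: [-0.0, 0.4, -0.3]
opening: 0.0603
```

```bash
python3 tgt.py .492 .034 .088 -.84; python3 - <<'E'
from h import *
c=snap('wrist','w3.png')
E
```

```text
pos [0.4956 0.033  0.1025] rot [-3.135 -0.007 -0.836] F [-0.   0.4 -0.3] Tq [0.05 0.09 0.  ] open 0.0603 q [-0.09  0.4   1.75 -0.    0.98  0.75]
shift mm [-3.2  2.1 14.5] rot [-0.006 -0.007  0.004]
```

View pics/w3.png

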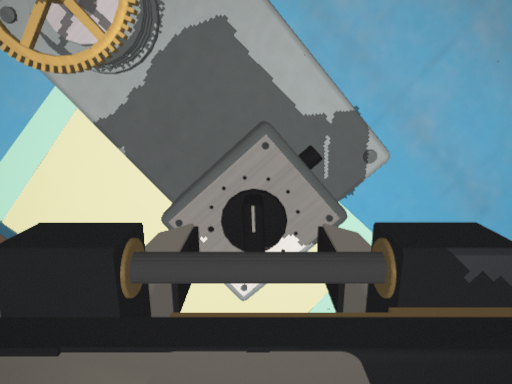

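Emit:
move_arm(increments=[[60, -3, 2, 8, -0.006, -0.007, 0.004], [60, 0, 0, 6, 0, 0, 0], [60, 0, 0, 0, 0, 0, 0]])

```text
time: 4.15
tool_pos: [0.4927, 0.034, 0.0888]
tool_rot: [-3.14, -0.001, -0.84]
contact_force: [0.3, -0.4, -0.1]
opening: 0.0604
```

```bash
python3 tgt.py .492 .034 .088 -.84
```

```text
pos [0.4927 0.034  0.0888] rot [-3.14e+00 -1.00e-03 -8.40e-01] F [ 0.3 -0.4 -0.1] Tq [0.04 0.12 0.02] open 0.0604 q [-0.09  0.41  1.77  0.    0.95  0.75]
shift mm [-0.5  0.5  0.8] rot [-0.002 -0.001 -0.   ]
```

Emit:
move_arm(increments=[[0, 0, 0, 0, 0, 0, 0], [0, 0, 0, 0, 0, 0, 0], [0, 0, 0, 0, 0, 0, 0], [0, 0, 0, 0, 0, 0, 0], [0, 0, 0, 0, 0, 0, 0], [0, 0, 0, 0, 0, 0, 0]], newtons=20)

```text
time: 4.9
tool_pos: [0.4931, 0.0339, 0.0892]
tool_rot: [-3.139, -0.002, -0.84]
contact_force: [-0.2, -0.2, -0.5]
opening: 0.0046
```

```bash
python3 tgt.py .492 .034 .088 .9
```

```text
pos [0.4931 0.0339 0.0892] rot [-3.139e+00 -2.000e-03 -8.400e-01] F [-0.2 -0.2 -0.5] Tq [-0.06  0.12 -0.02] open 0.0046 q [-0.09  0.41  1.77  0.    0.95  0.75]
shift mm [-0.8  0.8  1.2] rot [-0.    -0.003 -1.74 ]
```

```bash
python3 - <<'E'
from h import *
c=snap('wrist','w4.png');d=snap('side','s4.png');e=snap('scene','c4.png');print(robot.observe()['opening'])
i=cv2.imread('pics/s4.png');j=cv2.imread('pics/c4.png')
cv2.imwrite('pics/sc4.png',np.hstack([cv2.resize(i[150:250,190:290],(400,400),interpolation=2),cv2.resize(j[130:290,190:350][:100,40:140],(400,400),interpolation=2)]))
E
```

```text
0.0006818516309480896
```

View pics/w4.png

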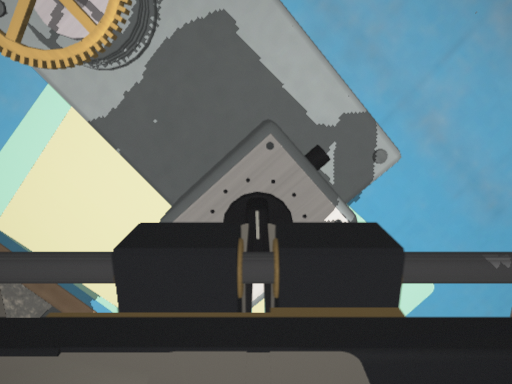

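View pics/sc4.png

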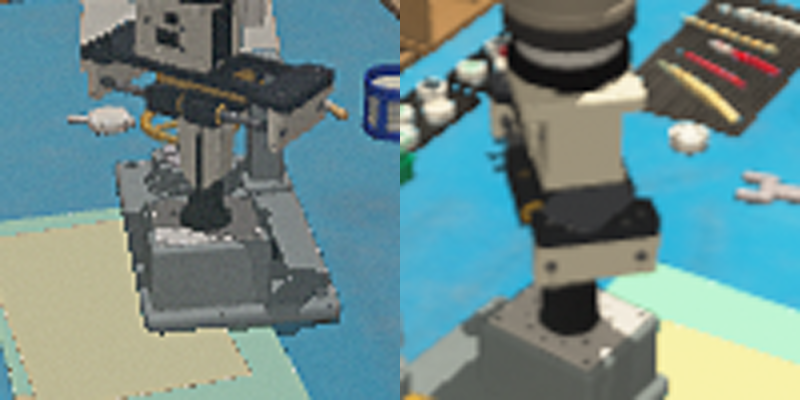

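```bash
python3 - <<'E'
from h import *
o=robot.observe();p=o['tool_pos'];print(p,o['contact_force'],o['opening'])
for n in ['wrist','side','scene']:
    c=robot.read_camera(n); print(n,proj(c,[p,p+[0,0,.0188],[.492,.034,.085],[.492,.034,.108],[.492,.034,.079]]).round(1).tolist())
    for t in ['speed_knob','end_screw']: print(t,robot.look_for(t,n)[:2])
E
python3 - <<'E'
import cv2
for n in 'sc':
    i=cv2.imread(f'pics/{n}4.png')
    x,y=(200,150) if n=='s' else (230,140)
    cv2.imwrite(f'pics/{n}4z.png',cv2.resize(i[y:y+80,x:x+80],(640,600) and (600,600),interpolation=2))
E
```

```text
[0.49305707 0.03395379 0.08917717] [-0.59111996  0.63736039 -0.08662091] 0.0006818516309480896
wrist [[258.6, 227.5], [258.7, 239.9], [257.3, 226.3], [257.3, 241.3], [257.3, 222.9]]
speed_knob [{'rect': [224.4, 191.5, 66.2, 33.5], 'conf': 0.62}]
end_screw []
side [[240.9, 201.1], [240.9, 195.9], [240.6, 202.3], [240.6, 196.0], [240.6, 203.9]]
speed_knob []
end_screw []
scene [[271.3, 205.9], [271.3, 200.4], [271.6, 207.3], [271.6, 200.5], [271.6, 209.0]]
speed_knob []
end_screw [{'rect': [216.2, 208.6, 11.2, 11.9], 'conf': 0.51}]
```

View pics/s4z.png

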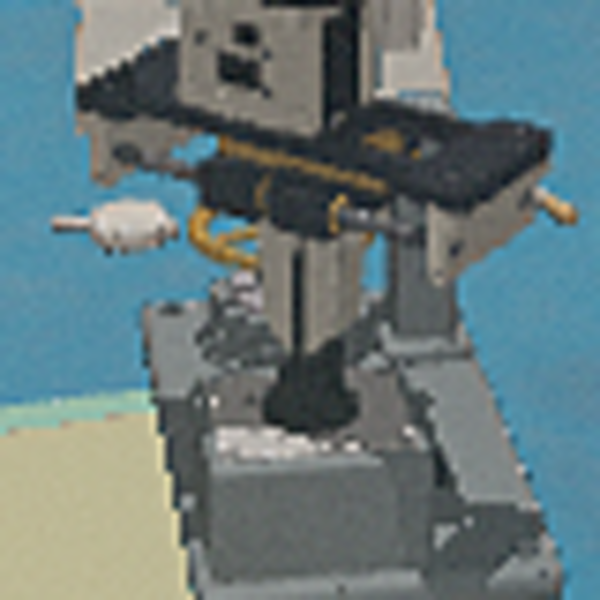

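View pics/c4z.png

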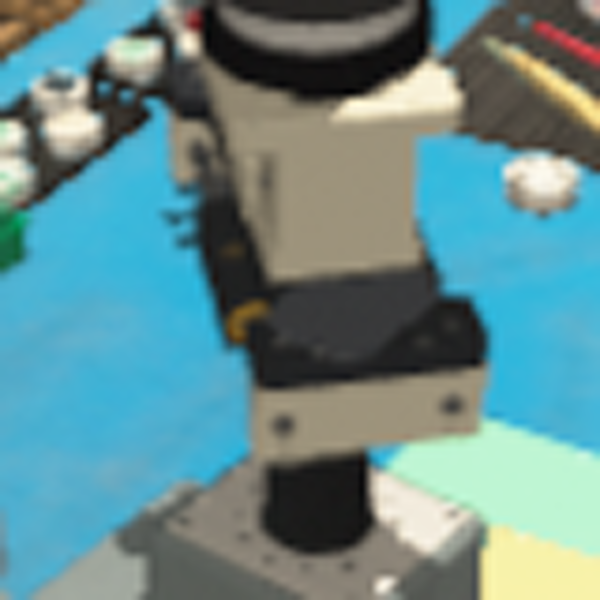

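```bash
python3 - <<'E'
from h import *
c=snap('wrist','w5.png'); print(robot.observe()['opening'])
i=cv2.imread('pics/w5.png'); cv2.imwrite('pics/w5z.png',cv2.resize(i[180:320,200:320],(600,600) and (514,600),interpolation=2))
E
```

```text
0.0005228078383122875
```

View pics/w5z.png

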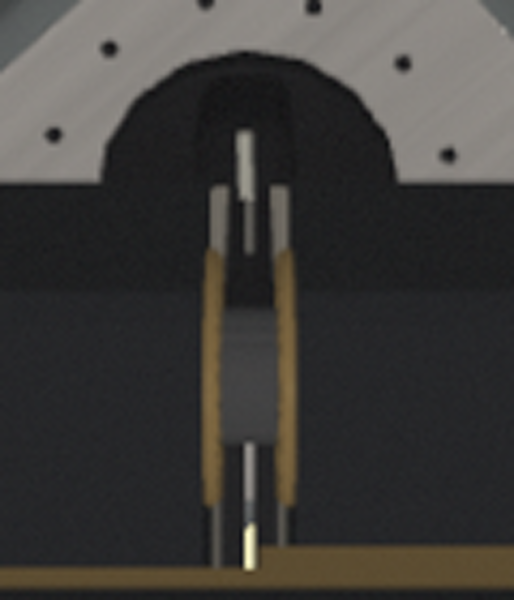

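Emit:
move_arm(increments=[[60, 0, 0, 0, 0, 0, 0], [60, 0, 0, 0, 0, 0, 0], [60, 0, 0, 0, 0, 0, 0], [60, 0, 0, 0, 0, 0, 0], [60, 0, 0, 0, 0, 0, 0]])

```text
time: 6.18
tool_pos: [0.4931, 0.034, 0.0892]
tool_rot: [-3.139, -0.002, -0.84]
contact_force: [-0.6, -0.4, -0.5]
opening: 0.0461
```

```bash
python3 - <<'E'
from h import *
o=robot.observe();p=o['tool_pos'];print(p,o['contact_force'],o['opening'])
y=o['tool_rot'][2];ax=np.array([np.cos(y),np.sin(y),0]);w=o['opening']/2
for n in ['side','scene','wrist']:
    c=snap(n,n+'6.png'); q=proj(c,[p-w*ax,p+w*ax,p]);print(n,q.round(1).tolist())
    i=cv2.imread('pics/'+n+'6.png');a=(q[2]-[40,40]).astype(int) if n!='wrist' else np.array([150,150])
    s=80 if n!='wrist' else 220
    z=cv2.resize(i[a[1]:a[1]+s,a[0]:a[0]+s],(600,600),interpolation=2)
    for r in q[:2]: cv2.drawMarker(z,tuple(((r-a+.5)*600/s).astype(int).tolist()),(0,0,255),0,12,1)
    cv2.imwrite('pics/'+n+'6z.png',z)
E
```

```text
[0.49305724 0.03396257 0.08918228] [-0.60688913 -0.36194721 -0.4818874 ] 0.04607346715921031
side [[235.0, 199.2], [246.9, 203.0], [240.9, 201.1]]
scene [[272.9, 211.3], [269.6, 200.7], [271.3, 205.9]]
wrist [[218.4, 227.5], [298.7, 227.5], [258.6, 227.5]]
```

View pics/side6z.png

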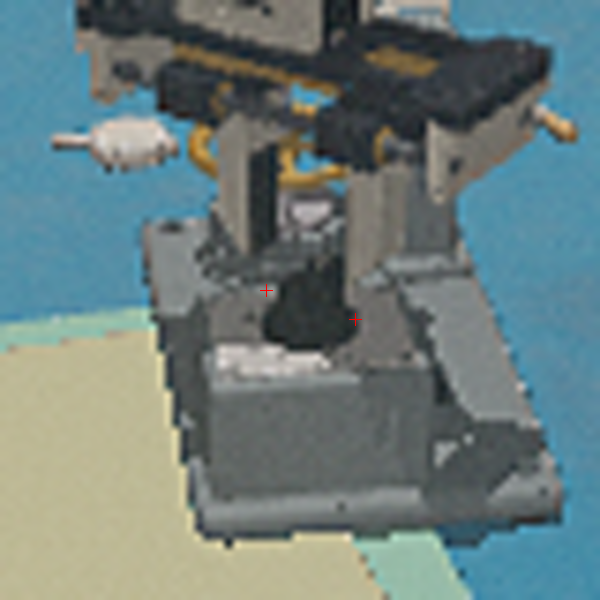

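View pics/scene6z.png

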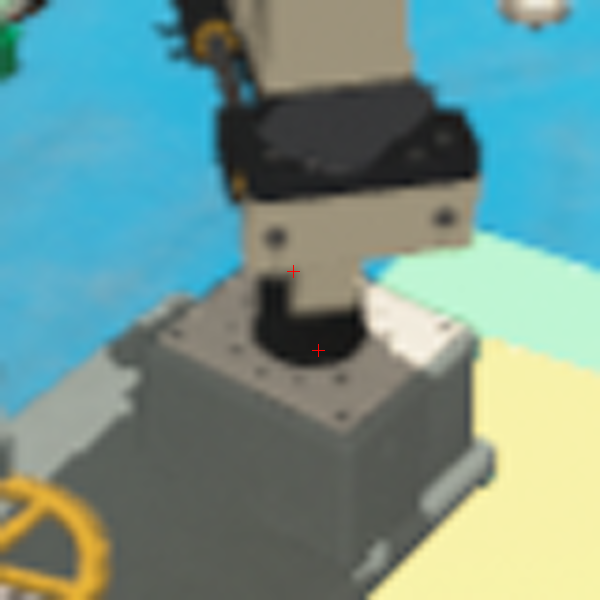

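View pics/wrist6z.png

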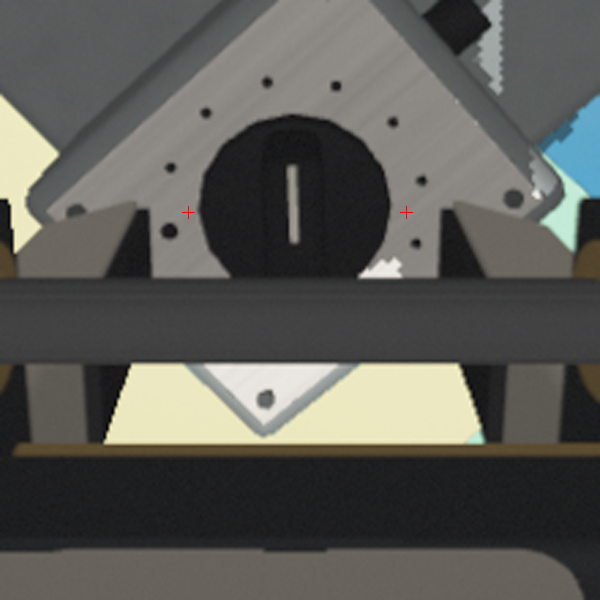

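Emit:
move_arm(increments=[[60, -0.8, 0.8, 5, 0, 0, 0], [60, 0, 0, 5, 0, 0, 0], [60, 0, 0, 0, 0, 0, 0], [60, 0, 0, 0, 0, 0, 0]])

```text
time: 6.82
tool_pos: [0.4916, 0.034, 0.0782]
tool_rot: [-3.14, -0.001, -0.84]
contact_force: [-0.2, -0.6, -0.6]
opening: 0.0598
```

```bash
python3 - <<'E'
from h import *
o=robot.observe();p=o['tool_pos'];print(p,o['contact_force'],o['opening'])
y=o['tool_rot'][2];ax=np.array([np.cos(y),np.sin(y),0]);w=o['opening']/2
for n in ['side','wrist']:
    c=snap(n,n+'7.png'); q=np.vstack([proj(c,[p-w*ax+[0,0,h],p+w*ax+[0,0,h]]) for h in (0,.01,.02)])
    i=cv2.imread('pics/'+n+'7.png');a=np.array([205,165]) if n!='wrist' else np.array([150,150])
    s=60 if n!='wrist' else 220
    z=cv2.resize(i[a[1]:a[1]+s,a[0]:a[0]+s],(600,600),interpolation=2)
    for r in q: cv2.drawMarker(z,tuple(((r-a+.5)*600/s).astype(int).tolist()),(0,0,255),0,12,1)
    cv2.imwrite('pics/'+n+'7z.png',z)
E
```

```text
[0.49161139 0.03403939 0.07815281] [-0.20016863 -0.6309302  -0.56205735] 0.05975630979976563
```

View pics/side7z.png

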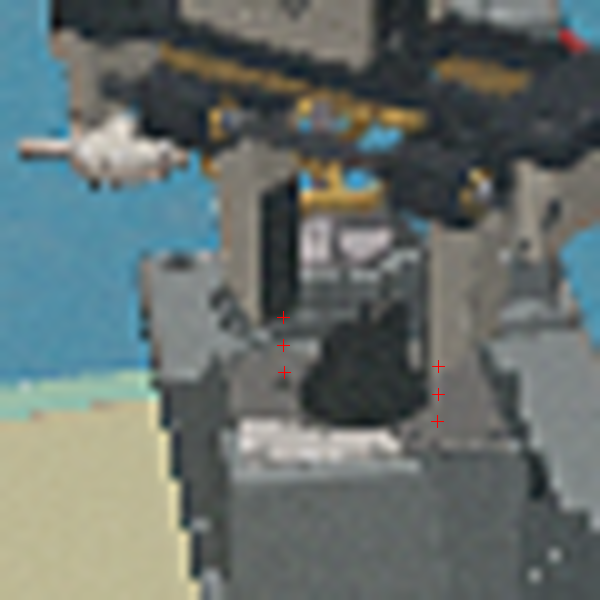

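View pics/wrist7z.png

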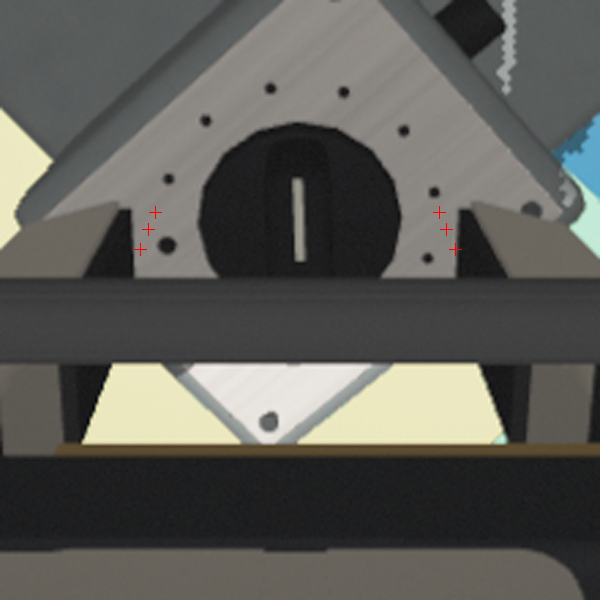

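Emit:
move_arm(increments=[[50, 0.4, 0, 5, 0, 0, 0], [50, 0, 0, 4, 0, 0, 0], [45, 0, 0, 0, 0, 0, 0]])

```text
time: 7.3
tool_pos: [0.492, 0.0337, 0.0687]
tool_rot: [-3.14, -0.002, -0.84]
contact_force: [-0.1, -0.7, 0.5]
opening: 0.0463
```

Emit:
move_arm(increments=[[0, 0, 0, 0, 0, 0, 0], [0, 0, 0, 0, 0, 0, 0], [0, 0, 0, 0, 0, 0, 0], [0, 0, 0, 0, 0, 0, 0], [0, 0, 0, 0, 0, 0, 0], [0, 0, 0, 0, 0, 0, 0]], newtons=20)

```text
time: 8.05
tool_pos: [0.4925, 0.0334, 0.0688]
tool_rot: [-3.139, -0.003, -0.84]
contact_force: [0.2, -1.2, -0.4]
opening: 0.012
```

```bash
python3 tgt.py .492 .034 .07 .9
```

```text
pos [0.4925 0.0334 0.0688] rot [-3.139e+00 -3.000e-03 -8.400e-01] F [ 0.2 -1.2 -0.4] Tq [-0.06  0.1  -0.01] open 0.012 q [-0.09  0.44  1.79  0.    0.9   0.75]
shift mm [-0.8 -0.1 -1.2] rot [ 0.    -0.004 -1.74 ]
```

Emit:
move_arm(increments=[[0, 0, 0, 0, 0, 0, -0.1], [0, 0, 0, 0, 0, 0, -0.15], [0, 0, 0, 0, 0, 0, -0.15], [0, 0, 0, 0, 0, 0, -0.15], [0, 0, 0, 0, 0, 0, -0.15], [0, 0, 0, 0, 0, 0, -0.1], [0, 0, 0, 0, 0, 0, 0]])

```text
time: 8.93
tool_pos: [0.492, 0.0336, 0.0688]
tool_rot: [-3.141, -0.003, -0.016]
contact_force: [0.3, -1.0, -1.0]
opening: 0.012
```

```bash
python3 tgt.py .492 .034 .069 .9
```

```text
pos [0.492  0.0336 0.0688] rot [-3.141e+00 -3.000e-03 -1.600e-02] F [ 0.3 -1.  -1. ] Tq [-0.02 -0.02  0.03] open 0.012 q [-0.09  0.44  1.79  0.    0.9  -0.07]
shift mm [-0.  -0.4 -0.2] rot [ 0.001 -0.002 -0.916]
```

Emit:
move_arm(increments=[[0, 0, 0, 0, 0, 0, -0.1], [0, 0, 0, 0, 0, 0, -0.15], [0, 0, 0, 0, 0, 0, -0.15], [0, 0, 0, 0, 0, 0, -0.15], [0, 0, 0, 0, 0, 0, -0.12], [0, 0, 0, 0, 0, 0, -0.06], [0, 0, 0, 0, 0, 0, 0]])

```text
time: 9.8
tool_pos: [0.4916, 0.0335, 0.0688]
tool_rot: [3.141, -0.001, 0.72]
contact_force: [-0.2, -0.7, -0.7]
opening: 0.0114
```

```bash
python3 tgt.py .492 .034 .069 .95
```

```text
pos [0.4916 0.0335 0.0688] rot [ 3.141e+00 -1.000e-03  7.200e-01] F [-0.2 -0.7 -0.7] Tq [-0.04 -0.06  0.03] open 0.0114 q [-0.09  0.44  1.8   0.    0.9  -0.81]
shift mm [ 0.7 -0.1 -0.2] rot [ 0.001 -0.001 -0.23 ]
```

Emit:
move_arm(increments=[[0, 0, 0, 0, 0, 0, -0.06], [0, 0, 0, 0, 0, 0, -0.06], [0, 0, 0, 0, 0, 0, -0.06], [0, 0, 0, 0, 0, 0, 0]])

```text
time: 10.3
tool_pos: [0.4915, 0.0334, 0.0688]
tool_rot: [3.14, -0.001, 0.894]
contact_force: [0.8, -0.2, -0.7]
opening: 0.0117
```

```bash
python3 tgt.py .492 .034 .069 .95
```

```text
pos [0.4915 0.0334 0.0688] rot [ 3.14e+00 -1.00e-03  8.94e-01] F [ 0.8 -0.2 -0.7] Tq [-0.03 -0.03  0.04] open 0.0117 q [-0.09  0.44  1.8   0.    0.9  -0.98]
shift mm [ 0.8 -0.  -0.2] rot [ 0.001 -0.001 -0.056]
```

Emit:
move_arm(increments=[[0, 0, 0, 0, 0, 0, -0.03], [0, 0, 0, 0, 0, 0, -0.03], [0, 0, 0, 0, 0, 0, 0]])

```text
time: 10.68
tool_pos: [0.4914, 0.0334, 0.0688]
tool_rot: [3.141, -0.001, 0.952]
contact_force: [0.6, -1.1, -0.2]
opening: 0.0119
```

```bash
python3 tgt.py .492 .034 .069 .95
```

```text
pos [0.4914 0.0334 0.0688] rot [ 3.141e+00 -1.000e-03  9.520e-01] F [ 0.6 -1.1 -0.2] Tq [-0.03 -0.09 -0.34] open 0.0119 q [-0.09  0.44  1.8   0.    0.9  -1.04]
shift mm [ 0.8  0.1 -0.2] rot [ 0.001 -0.001  0.002]
```

Emit:
move_arm(increments=[[0, 0, 0, 0, 0, 0, -0.03], [0, 0, 0, 0, 0, 0, 0]])

```text
time: 10.92
tool_pos: [0.4914, 0.0335, 0.0688]
tool_rot: [3.141, -0.001, 0.983]
contact_force: [-0.1, -1.2, 0.0]
opening: 0.0118
```

```bash
python3 tgt.py .492 .034 .069 .95
```

```text
pos [0.4914 0.0335 0.0688] rot [ 3.141e+00 -1.000e-03  9.830e-01] F [-0.1 -1.2  0. ] Tq [-0.03 -0.06 -0.48] open 0.0118 q [-0.09  0.44  1.8   0.    0.9  -1.07]
shift mm [ 0.8  0.2 -0.2] rot [ 0.001 -0.001  0.033]
```

Emit:
move_arm(increments=[[50, 0, 0, 0, 0, 0, 0], [50, 0, 0, 0, 0, 0, 0], [50, 0, 0, 0, 0, 0, 0], [50, 0, 0, -15, 0, 0, 0], [50, 0, 0, -40, 0, 0, 0], [50, 0, 0, -50, 0, 0, 0], [50, 0, 0, -40, 0, 0, 0], [50, 0, 0, -10, 0, 0, 0], [50, 0, 0, 0, 0, 0, 0]])

```text
time: 12.05
tool_pos: [0.4903, 0.0338, 0.227]
tool_rot: [-3.14, 0.001, 0.986]
contact_force: [-0.7, 0.2, 0.3]
opening: 0.0504
```

```bash
python3 tgt.py .519 .202 .26 1.88; python3 - <<'E'
from h import *
c=snap('wrist','w8.png')
E
```

```text
pos [0.4903 0.0338 0.227 ] rot [-3.14e+00  1.00e-03  9.86e-01] F [-0.7  0.2  0.3] Tq [ 0.07 -0.07  0.  ] open 0.0504 q [-0.09  0.26  1.57  0.    1.31 -1.07]
shift mm [156.1 -69.  -32.9] rot [-0.002 -0.    -0.894]
```

View pics/w8.png

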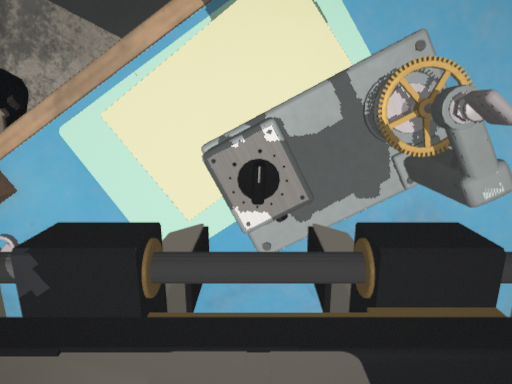

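```bash
python3 - <<'E'
import cv2
i=cv2.imread('pics/w8.png'); cv2.imwrite('pics/w8c.png',cv2.resize(i[120:240,200:320],(600,600),interpolation=2))
E
```

```text
(no output)
```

View pics/w8c.png

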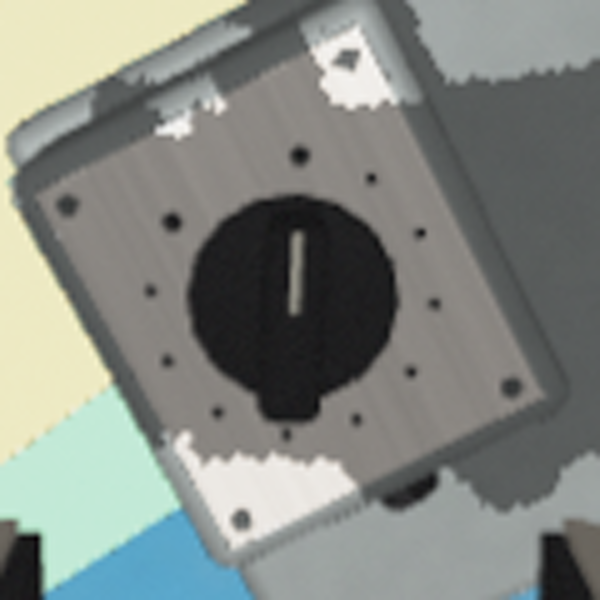

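Emit:
move_arm(increments=[[50, 40, -18, 0, 0, 0, 0], [50, 50, -22, 0, 0, 0, 0], [50, 40, -18, 0, 0, 0, 0], [50, 10, -5, 0, 0, 0, 0], [50, 0, 0, 0, 0, 0, 0], [50, 0, 0, 0, 0, 0, -0.18], [50, 0, 0, 0, 0, 0, -0.18], [50, 0, 0, 0, 0, 0, -0.18], [50, 0, 0, 0, 0, 0, -0.18], [50, 0, 0, 0, 0, 0, -0.16], [50, 0, 0, 0, 0, 0, 0]])

```text
time: 13.48
tool_pos: [0.5104, 0.1779, 0.2132]
tool_rot: [-3.114, -0.001, 1.881]
contact_force: [-0.7, 0.6, -0.6]
opening: 0.0501
```

```bash
python3 tgt.py .519 .202 .22 1.906; python3 - <<'E'
from h import *
c=snap('wrist','w9.png');print(proj(c,[[.519,.202,.191],[.519,.202,.162]]),robot.look_for('end_screw','wrist'))
i=cv2.imread('pics/w9.png'); cv2.imwrite('pics/w9c.png',cv2.resize(i[120:270,180:330],(600,600),interpolation=2))
E
```

```text
pos [0.5104 0.1779 0.2132] rot [-3.114e+00 -1.000e-03  1.881e+00] F [-0.7  0.6 -0.6] Tq [ 0.17 -0.02 -0.02] open 0.0501 q [ 0.19  0.38  1.44 -0.    1.35 -1.69]
shift mm [20.3 15.4 -7.2] rot [-0.027 -0.001 -0.025]
[[288.3907304  240.50669788]
 [284.8239194  226.38052057]] [{'rect': [272.8, 210.2, 23.6, 39.1], 'conf': 0.58}]
```

View pics/w9c.png

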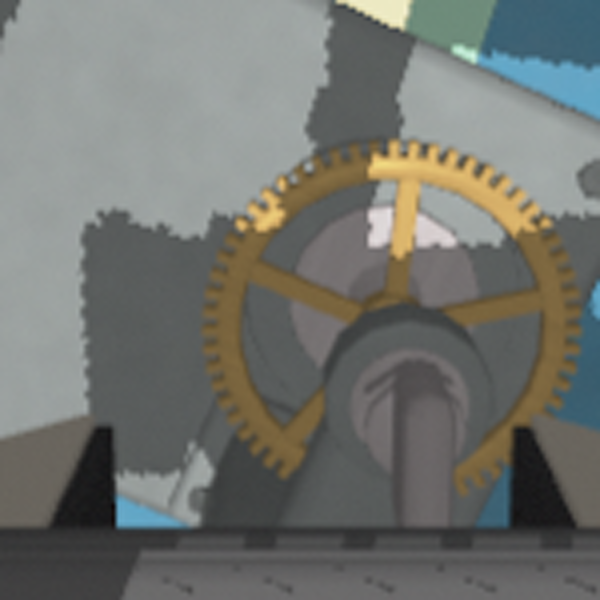

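```bash
python3 tgt.py .5195 .2004 .215 1.906
```

```text
pos [0.5105 0.1784 0.2133] rot [-3.115e+00 -1.000e-03  1.879e+00] F [-0.1  0.2 -1. ] Tq [ 0.16 -0.02 -0.01] open 0.05 q [ 0.2   0.38  1.44 -0.    1.35 -1.68]
shift mm [18.3 15.2 -2.1] rot [-0.027 -0.002 -0.027]
```

Emit:
move_arm(increments=[[50, 18.5, 15, -2, -0.027, 0, -0.025], [50, 0, 0, 0, 0, 0, 0], [50, 0, 0, 0, 0, 0, 0]])

```text
time: 13.95
tool_pos: [0.5198, 0.2019, 0.2149]
tool_rot: [3.14, -0.002, 1.902]
contact_force: [-0.7, -0.1, -0.7]
opening: 0.05
```

```bash
python3 tgt.py .5195 .2004 .215 1.906; python3 - <<'E'
from h import *
c=snap('wrist','w10.png');print(proj(c,[[.5195,.2004,.191],[.519,.202,.162]]))
d=snap('scene','c10.png')
i=cv2.imread('pics/w10.png'); j=cv2.imread('pics/c10.png')
cv2.imwrite('pics/w10c.png',np.hstack([cv2.resize(i[150:300,180:330],(400,400),interpolation=2),cv2.resize(j[150:250,170:270],(400,400),interpolation=2)]))
E
```

```text
pos [0.5198 0.2019 0.2149] rot [ 3.140e+00 -2.000e-03  1.902e+00] F [-0.7 -0.1 -0.7] Tq [ 0.15 -0.03 -0.06] open 0.05 q [ 0.23  0.39  1.42  0.    1.33 -1.67]
shift mm [-1.3 -0.8 -0.1] rot [ 0.002 -0.002 -0.004]
[[255.09609267 214.55024248]
 [257.65009644 202.25747867]]
```

View pics/w10c.png

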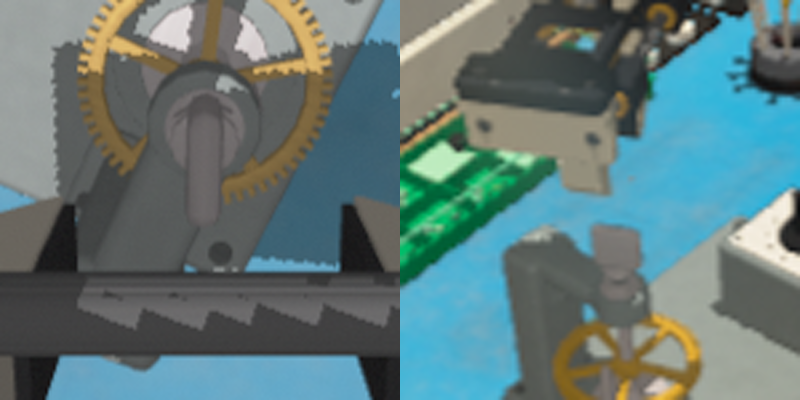

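```bash
python3 - <<'E'
from h import *
i=cv2.imread('pics/w10.png'); cv2.imwrite('pics/w10d.png',cv2.resize(i[175:245,220:290],(600,600),interpolation=2))
E
```

```text
(no output)
```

View pics/w10d.png

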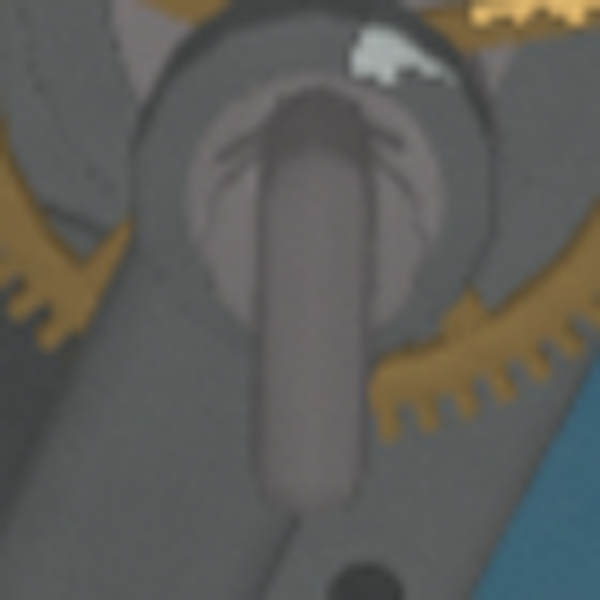

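Emit:
move_arm(increments=[[50, -0.5, -1.4, 15, 0, 0, 0.012], [50, 0, 0, 20, 0, 0, 0], [50, 0, 0, 10, 0, 0, 0], [50, 0, 0, 0, 0, 0, 0], [50, 0, 0, 0, 0, 0, 0]])

```text
time: 14.68
tool_pos: [0.5194, 0.2005, 0.17]
tool_rot: [3.138, -0.001, 1.888]
contact_force: [0.5, 0.0, 0.2]
opening: 0.0502
```

```bash
python3 tgt.py .5186 .201 .147 1.89
```

```text
pos [0.5194 0.2005 0.17  ] rot [ 3.138e+00 -1.000e-03  1.888e+00] F [0.5 0.  0.2] Tq [ 0.16 -0.07 -0.03] open 0.0502 q [ 0.23  0.43  1.49  0.    1.22 -1.66]
shift mm [ 0.7 -0.7 23. ] rot [ 0.004 -0.001 -0.002]
```

Emit:
move_arm(increments=[[50, 0.7, -0.7, 14, 0, 0, 0], [40, 0, 0, 8, 0, 0, 0], [40, 0, 0, 0, 0, 0, 0], [40, 0, 0, 0, 0, 0, 0]])

```text
time: 15.18
tool_pos: [0.5189, 0.2012, 0.1472]
tool_rot: [3.137, -0.001, 1.888]
contact_force: [-0.1, -0.7, -0.1]
opening: 0.0402
```

```bash
python3 tgt.py .5186 .201 .147 1.89; python3 - <<'E'
from h import *
j=(snap('scene','c11.png'),snap('side','s11.png'))
a=cv2.imread('pics/c11.png');b=cv2.imread('pics/s11.png')
cv2.imwrite('pics/11.png',np.hstack([cv2.resize(a[170:250,180:260],(400,400),interpolation=2),cv2.resize(b[140:220,210:290],(400,400),interpolation=2)]))
E
```

```text
pos [0.5189 0.2012 0.1472] rot [ 3.137e+00 -1.000e-03  1.888e+00] F [-0.1 -0.7 -0.1] Tq [ 0.12 -0.02  0.03] open 0.0402 q [ 0.23  0.45  1.53  0.    1.16 -1.66]
shift mm [-0.1 -0.3  0.2] rot [ 0.005 -0.001 -0.002]
```

View pics/11.png

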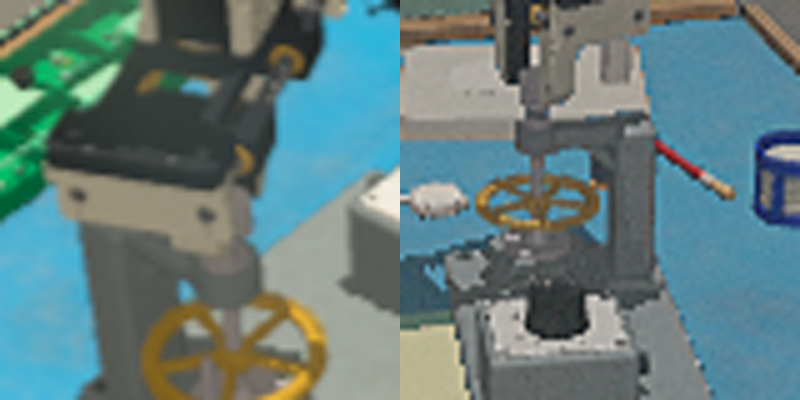

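Emit:
move_arm(increments=[[0, 0, 0, 0, 0, 0, 0], [0, 0, 0, 0, 0, 0, 0], [0, 0, 0, 0, 0, 0, 0], [0, 0, 0, 0, 0, 0, 0], [0, 0, 0, 0, 0, 0, 0], [0, 0, 0, 0, 0, 0, 0]], newtons=25)

```text
time: 16.02
tool_pos: [0.5194, 0.2007, 0.1479]
tool_rot: [3.135, -0.0, 1.888]
contact_force: [0.4, -0.6, 0.1]
opening: 0.009
```

```bash
python3 tgt.py .5186 .201 .147 1.89; python3 - <<'E'
from h import *
snap('wrist','w12.png')
E
```

```text
pos [0.5194 0.2007 0.1479] rot [ 3.135 -0.     1.888] F [ 0.4 -0.6  0.1] Tq [ 0.07 -0.12  0.01] open 0.009 q [ 0.23  0.45  1.53  0.    1.16 -1.66]
shift mm [ 0.5 -0.7  0.9] rot [ 0.006 -0.    -0.002]
```

View pics/w12.png

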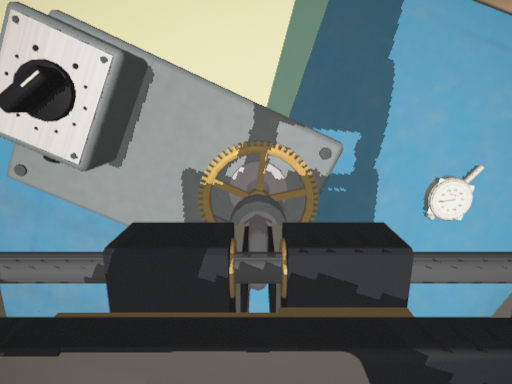

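Emit:
move_arm(increments=[[0, 0, 0, 0, 0, 0, 0.1], [0, 0, 0, 0.04, 0, 0, 0.16], [0, 0, 0, 0.04, 0, 0, 0.16], [0, 0, 0, 0.04, 0, 0, 0.16], [0, 0, 0, 0.04, 0, 0, 0.16], [0, 0, 0, 0.04, 0, 0, 0.16], [0, 0, 0, 0.04, 0, 0, 0.16], [0, 0, 0, 0, 0, 0, 0.08], [0, 0, 0, 0, 0, 0, 0]])

```text
time: 17.2
tool_pos: [0.5198, 0.2018, 0.1476]
tool_rot: [3.139, -0.007, 0.713]
contact_force: [-0.1, -0.8, -0.2]
opening: 0.0091
```

```bash
python3 tgt.py .519 .201 .1475 -1.65
```

```text
pos [0.5198 0.2018 0.1476] rot [ 3.139 -0.007  0.713] F [-0.1 -0.8 -0.2] Tq [-0.22 -0.04 -0.04] open 0.0091 q [ 0.23  0.45  1.53  0.    1.16 -0.48]
shift mm [-1.1  0.1  0.1] rot [-0.007 -0.007  2.363]
```

Emit:
move_arm(increments=[[0, -0.4, 0, 0, -0.005, -0.005, 0.1], [0, 0, 0, 0.04, 0, 0, 0.16], [0, 0, 0, 0.04, 0, 0, 0.16], [0, 0, 0, 0.04, 0, 0, 0.16], [0, 0, 0, 0.04, 0, 0, 0.16], [0, 0, 0, 0.04, 0, 0, 0.16], [0, 0, 0, 0.04, 0, 0, 0.16], [0, 0, 0, 0.04, 0, 0, 0.16], [0, 0, 0, 0, 0, 0, 0.1], [0, 0, 0, 0, 0, 0, 0.05], [0, 0, 0, 0, 0, 0, 0]])

```text
time: 18.58
tool_pos: [0.5211, 0.2016, 0.1473]
tool_rot: [-3.139, -0.01, -0.678]
contact_force: [0.9, 0.4, 0.1]
opening: 0.0087
```

```bash
python3 tgt.py .519 .201 .147 -1.65
```

```text
pos [0.5211 0.2016 0.1473] rot [-3.139 -0.01  -0.678] F [0.9 0.4 0.1] Tq [-0.22  0.14 -0.01] open 0.0087 q [ 0.24  0.45  1.52 -0.01  1.16  0.92]
shift mm [-1.3  1.8  0.2] rot [-0.007 -0.008  0.972]
```

Emit:
move_arm(increments=[[0, -0.8, 1, 0, -0.007, -0.008, 0.1], [0, 0, 0, 0.04, 0, 0, 0.15], [0, 0, 0, 0.04, 0, 0, 0.15], [0, 0, 0, 0.04, 0, 0, 0.15], [0, 0, 0, 0.04, 0, 0, 0.12], [0, 0, 0, 0, 0, 0, 0.05], [0, 0, 0, 0, 0, 0, 0]])

```text
time: 19.45
tool_pos: [0.5212, 0.2009, 0.1471]
tool_rot: [-3.141, -0.005, -1.404]
contact_force: [-0.1, -1.3, 0.1]
opening: 0.009
```

```bash
python3 tgt.py .519 .201 .147 -1.65
```

```text
pos [0.5212 0.2009 0.1471] rot [-3.141 -0.005 -1.404] F [-0.1 -1.3  0.1] Tq [-0.04  0.1  -0.01] open 0.009 q [ 0.23  0.45  1.52 -0.01  1.17  1.64]
shift mm [-0.4  2.2  0.1] rot [-0.001 -0.005  0.246]
```

Emit:
move_arm(increments=[[0, 0, 0.8, 0.02, 0, 0, 0.05], [0, 0, 0, 0.02, 0, 0, 0.05], [0, 0, 0, 0.02, 0, 0, 0.05], [0, 0, 0, 0, 0, 0, 0.04], [0, 0, 0, 0, 0, 0, 0]])

```text
time: 20.08
tool_pos: [0.5212, 0.2008, 0.1471]
tool_rot: [-3.139, -0.004, -1.586]
contact_force: [1.4, -1.6, -0.5]
opening: 0.0091
```

```bash
python3 tgt.py .519 .201 .147 -1.65
```

```text
pos [0.5212 0.2008 0.1471] rot [-3.139 -0.004 -1.586] F [ 1.4 -1.6 -0.5] Tq [-0.06  0.14 -0.01] open 0.0091 q [ 0.23  0.45  1.52 -0.01  1.17  1.82]
shift mm [-0.2  2.2  0.1] rot [-0.003 -0.004  0.064]
```

Emit:
move_arm(increments=[[0, 0, 0, 0, 0, 0, 0.03], [0, 0, 0, 0, 0, 0, 0.02], [0, 0, 0, 0, 0, 0, 0]])

```text
time: 20.45
tool_pos: [0.5213, 0.2007, 0.147]
tool_rot: [-3.138, -0.004, -1.636]
contact_force: [0.4, -0.9, -0.9]
opening: 0.0092
```

```bash
python3 tgt.py .519 .201 .147 -1.65
```

```text
pos [0.5213 0.2007 0.147 ] rot [-3.138 -0.004 -1.636] F [ 0.4 -0.9 -0.9] Tq [-0.06  0.14  0.04] open 0.0092 q [ 0.23  0.45  1.52 -0.01  1.17  1.87]
shift mm [-0.1  2.3  0. ] rot [-0.003 -0.004  0.014]
```

Emit:
move_arm(increments=[[0, 0, 0, 0, 0, 0, 0.03], [0, 0, 0, 0, 0, 0, 0]])

```text
time: 20.7
tool_pos: [0.5213, 0.2007, 0.1471]
tool_rot: [-3.138, -0.004, -1.668]
contact_force: [0.8, -1.4, -0.3]
opening: 0.0088
```

```bash
python3 tgt.py .519 .201 .147 -1.65
```

```text
pos [0.5213 0.2007 0.1471] rot [-3.138 -0.004 -1.668] F [ 0.8 -1.4 -0.3] Tq [-0.03  0.18 -0.03] open 0.0088 q [ 0.23  0.45  1.52 -0.01  1.17  1.9 ]
shift mm [-0.1  2.3  0. ] rot [-0.003 -0.004 -0.018]
```

Emit:
move_arm(increments=[[0, 0, 0, 0, 0, 0, 0.03], [0, 0, 0, 0, 0, 0, 0]])

```text
time: 20.95
tool_pos: [0.5212, 0.2007, 0.147]
tool_rot: [-3.138, -0.004, -1.699]
contact_force: [-0.4, -2.1, -0.4]
opening: 0.0087
```

```bash
python3 tgt.py .519 .201 .147 -1.65
```

```text
pos [0.5212 0.2007 0.147 ] rot [-3.138 -0.004 -1.699] F [-0.4 -2.1 -0.4] Tq [-0.06  0.16  0.29] open 0.0087 q [ 0.23  0.45  1.52 -0.01  1.17  1.93]
shift mm [-0.   2.3  0. ] rot [-0.003 -0.004 -0.049]
```

Emit:
move_arm(increments=[[0, 0, 0, 0, 0, 0, 0.02], [0, 0, 0, 0, 0, 0, 0]])

```text
time: 21.2
tool_pos: [0.5213, 0.2007, 0.147]
tool_rot: [-3.138, -0.005, -1.72]
contact_force: [1.1, -0.9, 0.2]
opening: 0.0087
```

```bash
python3 tgt.py .519 .201 .147 -1.65
```

```text
pos [0.5213 0.2007 0.147 ] rot [-3.138 -0.005 -1.72 ] F [ 1.1 -0.9  0.2] Tq [-0.13  0.09  0.37] open 0.0087 q [ 0.23  0.45  1.52 -0.01  1.17  1.96]
shift mm [-0.   2.3  0. ] rot [-0.004 -0.005 -0.07 ]
```

Emit:
move_arm(increments=[[0, 0, 0, 0, 0, 0, -0.1], [0, 0, 0, -0.04, 0, 0, -0.16], [0, 0, 0, -0.04, 0, 0, -0.16], [0, 0, 0, -0.04, 0, 0, -0.16], [0, 0, 0, -0.04, 0, 0, -0.16], [0, 0, 0, -0.04, 0, 0, -0.16], [0, 0, 0, -0.04, 0, 0, -0.16], [0, 0, 0, -0.04, 0, 0, -0.16], [0, 0, 0, 0, 0, 0, -0.08], [0, 0, 0, 0, 0, 0, -0.04], [0, 0, 0, 0, 0, 0, 0], [0, 0, 0, 0, 0, 0, 0]])

```text
time: 22.7
tool_pos: [0.5206, 0.2018, 0.1474]
tool_rot: [3.141, -0.002, -0.344]
contact_force: [0.7, -1.6, -0.4]
opening: 0.0087
```

```bash
python3 tgt.py .519 .201 .1475 -.09
```

```text
pos [0.5206 0.2018 0.1474] rot [ 3.141e+00 -2.000e-03 -3.440e-01] F [ 0.7 -1.6 -0.4] Tq [-0.2   0.03  0.04] open 0.0087 q [ 0.23  0.45  1.52 -0.    1.17  0.58]
shift mm [-1.2  1.3 -0.2] rot [ 0.001 -0.002 -0.254]
```

Emit:
move_arm(increments=[[0, 0, 0, 0, 0, 0, -0.1], [0, 0, 0, 0, 0, 0, -0.1], [0, 0, 0, 0, 0, 0, -0.04], [0, 0, 0, 0, 0, 0, 0], [0, 0, 0, 0, 0, 0, 0]])

```text
time: 23.32
tool_pos: [0.5203, 0.2019, 0.1474]
tool_rot: [3.14, -0.001, -0.102]
contact_force: [1.0, -0.9, -0.7]
opening: 0.009
```

```bash
python3 tgt.py .519 .201 .1475 -.09; python3 - <<'E'
from h import *
snap('wrist','w13.png');snap('scene','c13.png');
i=cv2.imread('pics/w13.png');a=cv2.imread('pics/c13.png')
cv2.imwrite('pics/13.png',np.hstack([cv2.resize(i[190:310,200:320],(400,400),interpolation=2),cv2.resize(a[160:260,180:280],(400,400),interpolation=2)]))
E
```

```text
pos [0.5203 0.2019 0.1474] rot [ 3.14e+00 -1.00e-03 -1.02e-01] F [ 1.  -0.9 -0.7] Tq [-0.25 -0.03  0.04] open 0.009 q [ 0.23  0.45  1.52 -0.    1.17  0.34]
shift mm [-1.2  1.  -0.1] rot [ 0.001 -0.001 -0.012]
```

View pics/13.png

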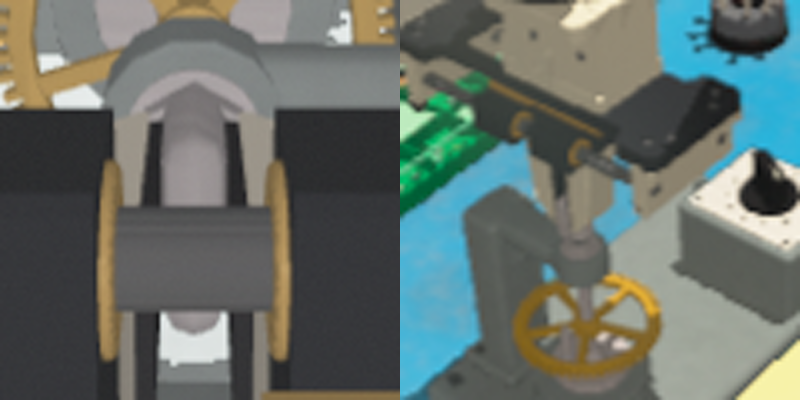

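View pics/w13.png

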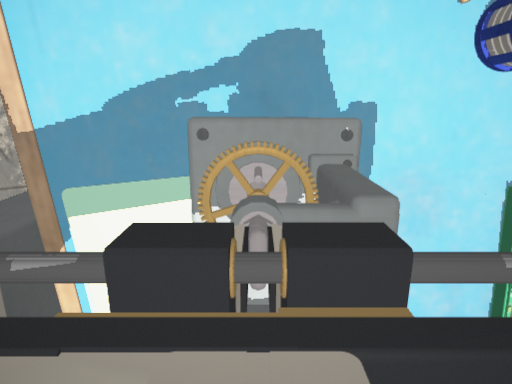

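```bash
python3 tgt.py .519 .201 .1475 -.1; python3 - <<'E'
from h import *
robot.hand_in()
E
```

```text
pos [0.5203 0.2019 0.1474] rot [ 3.14e+00 -1.00e-03 -1.01e-01] F [ 0.7 -0.4 -0.8] Tq [-0.26 -0.11  0.02] open 0.0087 q [ 0.23  0.45  1.52 -0.    1.17  0.34]
shift mm [-1.2  1.  -0.1] rot [ 0.001 -0.001 -0.001]
the job is handed in; nothing more can be done
```

The job is handed in at about 23.5 s, with the robot still gripping the thumbscrew at a quarter turn off its seat.

- **Speed knob:** I turned it anticlockwise about 1.75 rad, until the wrist moment rose to about 0.5 N m against the stop. The next picture showed the pointer on the bigger dot.
- **Thumbscrew:** I turned it clockwise about 3.55 rad until it seated. The moment rose to 0.37 N m at tool yaw about -1.68, and the stand's measured yaw put the seat at -1.67.
- **Back-off:** The tool now stands at yaw -0.10, 1.57 to 1.58 rad back from the seat. The last picture shows the blade between the pads, square to the stand's base edge. It is held at 25 N with an opening of about 9 mm.

- **Missed first grasp:** The first attempt on the knob closed on air just above the bar. In the pictures the finger tips are about 19 mm higher than the TCP reading. I went lower and gripped it properly, and allowed for this on the screw.
- **Small misalignments:** At the end the grip sits 1 to 2 mm off my estimate of the screw axis, with forces around 1 N. I estimate the screw's quarter turn is good to about 0.02 rad.
- **Not checked:** The arm did not work near the bystanders, but I did not check their positions one by one at the end.

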